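# Fire the spring hammer at the blue test tile

## Task

Two green spring-hammer impact testers stand on the pottery bench; only one has a blue porcelain test tile clamped in front of its hammer. On that one, draw the orange cocking handle back, away from the tile, until the sear catches and let go so that it stays cocked, then push down the red trip pad to fire the hammer, knocking the tile's sled along its scale. Do not draw back the hammer of the empty tester: it must not be fired without a tile.

Things in the scene. Friction and masses are not known exactly. Their poses are not given: they have to be found in the camera images.
- handle (a point): Centre of the orange upright cocking handle (18 mm across, 52 mm tall) of the tester with the blue tile. It slides with the hammer in a slot of the tester's flat green top (62 mm wide), 31 mm below this point: fingertips at most 28 mm below it. Axes: x along the tester from handle to tile, the way the hammer flies; z up. Draw along -x; top and slot reach 85 mm back. Tester 370 x 120 mm, bolted down.
- trip_pad (a point): Centre of the top face of the same tester's red round trip pad, 36 mm across, facing up; at rest 12 mm lower than the handle's centre and 85 mm ahead (+x) of its rest position. Axes as the handle's. It goes straight down 12 mm against a spring (3 N at first, 6 N at the bottom); the hammer is let go at 5 to 9 mm, and the pad springs up when left.
- hammer (a joint): How far hammer and orange handle are drawn back, m: 0 at rest, stop at 0.056. A spring of 260 N/m pulls it home (12 N at the catch, some 2 to 4 N more as the sear rides over its ramp). The sear drops in once past 0.048; let go, the hammer then rests on it at 0.045. Let go earlier, it flies home. Draw to 0.051 to 0.054.
- sled (a joint): How far the sled with the blue tile (60 mm wide, 8 thick, top 89 mm above the bench) has been knocked away from the hammer, m: 0 at the start, stop at 0.030. A stiff sliding fit: it stays where it is left. A full blow knocks it more than 10 mm.
- spare_hammer (a joint): How far the hammer of the other, empty tester is drawn back, m: 0 at rest. That tester looks the same but holds no tile; it stands to the left or right of the loaded one, centres 360 to 530 mm apart. Leave it alone.

How it is judged:
By the outcome, as a careful person would: the job done as asked, in the order asked, and still so for the second after the job is handed in, with the robot touching nothing.
It also fails if it takes over 43 s, if anything falls off the work surface, if the arm or the gripper's body presses on something with over 40 N, if the wrist force passes 120 N, or if a joint passes its speed limit or range.

## Robot

A 7-joint arm with a two-finger parallel gripper is mounted at the origin on the work surface. World frame = base frame: x ahead of the robot, y to its left, z up, the work surface at z = 0. Lengths are in m, angles in degrees, forces in N, time in s.
With the tool pointing down it reaches from about 0.4 to 0.85 m from the base axis. Payload 10.4 kg.
Tool frame: the origin (TCP) lies on the front face of the gripper's body, between the roots of the fingers; the fingertips stand 70 mm ahead of it and the grasp point (between the pads) lies 51 mm ahead of it; z points along the fingers, x is the direction in which the jaws open and shut, and the axes are right-handed (so a half turn about z gives the same grasp; the last joint's range is limited). The gripper opens to 87 mm and grips with 3 to 60 N. Pads are 19 mm wide; open, the fingers measure 117 mm over their backs; the gripper's body (75 mm by 190 mm) begins 51 mm behind the grasp point.
Start: joints at [71.7, 19.034, -3.707, 83.658, 1.238, 77.344, -5.071], TCP at [0.183, -0.598, 0.292] pointing down, gripper open.
Joint ranges: [-148.97, 148.97], [-28.65, 121.19], [-84.17, 76.75], [9.2, 138.47], [-72.65, 252.65], [3.7, 117.97], [-149.18, 149.18]. Speed limits (degrees/s): [127.2, 127.2, 159.86, 159.86, 180, 180, 180].

## Interface

Orientations are given as [roll, pitch, yaw] about the fixed x, y, z axes, in that order (R = Rz(yaw) Ry(pitch) Rx(roll)).
In Python, from station import sense, snapshot, sign_off gives the robot as it stands.
- The arm moves only by the tool apply_moves, never from a script. Its argument "motion" is a list that holds one entry, the list of rows, each a list of 7 numbers: the shift along the world's x, y, z in m, then the turn, a rotation vector about the world's x, y, z in degrees, then the finger opening in m, from 0 to 0.087. In form: [[[dx, dy, dz, wx, wy, wz, grip], ...]]. A call has 1 to 12 rows; each row is the pose to reach, as a shift and turn from the pose commanded when the call began; what a row does not reach only later rows make up. A row lasts 1/10 s, in which the tool goes at most 50 mm and 8.59 degrees, less where a joint would pass 70% of its speed; a pose out of reach is approached as far as the arm can. A call with a gripper value outside its range is refused whole. The fingers move at their own pace and stop on an object; the grip force is fixed at half the most. Time passes only in rows, so rows that repeat a pose let the fingers close. It gives the time, the measured TCP pose, the force and the opening at its end, in the units of the state.
- sense(): the state, without advancing time (a new reading comes with each control period).
- snapshot(name): name is "scene" or "top" or "wrist"; returns a dict with "color" (400x640x3 uint8, red, green, blue), "range_z" (400x640 float32, m along the optical axis (not along the pixel's ray), 0 where there is no reading), "fx", "fy", "cx", "cy" (pixels), "dist" ([k1, k2, p1, p2, k3] as OpenCV has them; the pictures are not rectified), "rvec" (rotation vector, rad) and "tvec" (3), from world to camera coordinates, as OpenCV has them; the wrist camera has in their place "T_tool_cam" (4x4, takes a point from camera to tool coordinates, whose origin is the TCP and whose axes are the tool frame's). Camera axes: x right, y down, z forward; pixel columns grow to the right and rows downward; lengths in m; the calibration is good to about 2 mm. A picture is of the moment at which its call begins: read the wrist's pose just before it.
- sign_off(): hands the job in, once; it reports no verdict.
The state is a dict: "t": time; "joint_positions": joint angles; "qd": joint speeds; "effort": joint torques, N m; "ee_pos": TCP position; "ee_rot": TCP orientation; "wrist_force": force on the tool from outside, world axes, zero at the start; "ft_torque": the same for the moment, N m; "gripper_width": finger opening in m.
Only numpy, scipy, OpenCV 4.12 (cv2) and the standard library are available. Lean on these libraries where they do the work, as an engineer would, in place of code of your own. Each camera call takes 0.05 s, during which the arm holds its last target.

## Working session

There is one attempt and no reset: what is moved stays moved. The work goes in short steps, Python scripts to look and compute and a tool call to move; the robot and the scene stay as the last step left them, time stands still between calls to the robot, and variables do not carry over. Pictures are saved under pics/ and viewed, and the job is handed in when it is done.

Besides the shell and the picture viewer there is one more tool, called after "Emit:" as name(argument=value, ...) on one line, values as JSON. apply_moves: Moves the arm, as the interface text tells. Its arguments: {"type":"object","properties":{"motion":{"type":"array","items":{"type":"array","items":{"type":"array","items":{"type":"number"}}}}},"required":["motion"]}

```bash
mkdir -p pics; ls; cat > h.py <<'E'
import numpy as np, cv2
from station import sense, snapshot, sign_off
def save(s,n): cv2.imwrite('pics/'+n,s['color'][:,:,::-1])
E
python3 - <<'E'
from h import *
s=sense(); print({k:np.round(v,3).tolist() for k,v in s.items()})
for n in ('scene','top'):
    d=snapshot(n); save(d,n+'1.png'); np.savez('/tmp/'+n+'.npz',**d)
    print(n,d['fx'],d['fy'],d['cx'],d['cy'],d['dist'],d['rvec'],d['tvec'])
E
```

```text
pics
{'t': 0.0, 'joint_positions': [71.699, 19.072, -3.706, 83.705, 1.24, 77.343, -5.07], 'qd': [-0.027, -0.03, 0.074, -0.033, -0.121, 0.056, 0.087], 'effort': [-0.0, -62.324, 0.025, -38.991, -0.061, 0.04, 0.0], 'ee_pos': [0.183, -0.597, 0.291], 'ee_rot': [179.993, 0.08, -72.992], 'wrist_force': [-0.236, -0.108, -0.139], 'ft_torque': [0.018, -0.024, 0.017], 'gripper_width': 0.087}
scene 519.7861396802288 519.7861396802288 316.9378944222338 199.27118041564694 [-0.1129174  0.         0.         0.         0.       ] [ 1.1800759   2.17108982 -1.12455432] [ 0.33617668 -0.19662888  1.62495509]
top 484.10815172914124 484.10815172914124 317.3344751599657 194.86237587430378 [0.00440136 0.         0.         0.         0.        ] [ 2.18321745 -2.18909529  0.03143309] [0.00314972 0.58742982 1.12611413]
```

View pics/scene1.png

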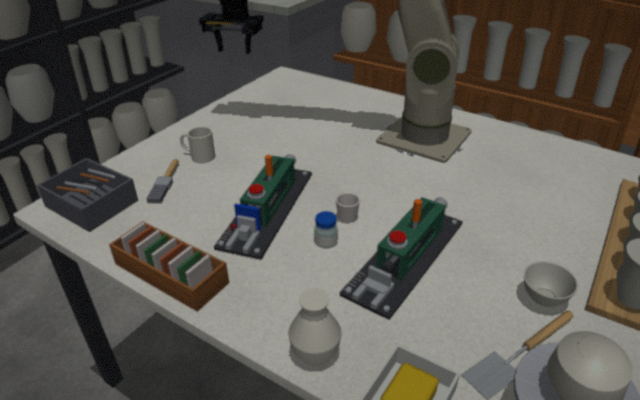

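View pics/top1.png

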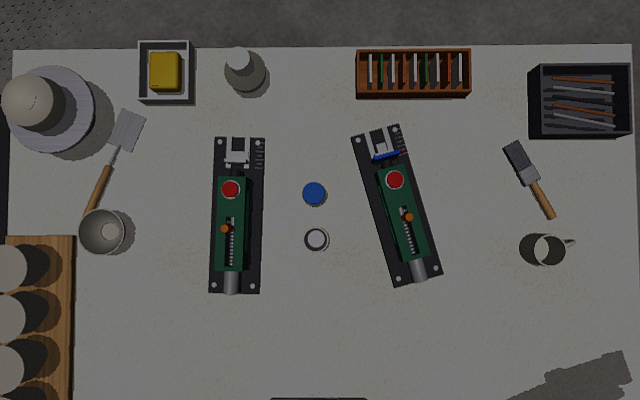

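The loaded tester is on the left in the scene view: tile (248,216), pad (257,190), handle (268,165). In the top view it is on the right: tile (385,155), pad (395,180), handle (408,217). The empty tester has its handle at (224,229) in the top view.

```bash
cat >> h.py <<'E'
def load(n): return dict(np.load('/tmp/'+n+'.npz'))
def cam(d):
    K=np.array([[d['fx'],0,d['cx']],[0,d['fy'],d['cy']],[0,0,1]],float)
    R=cv2.Rodrigues(d['rvec'])[0]; return K,R,np.array(d['tvec']).ravel()
def ray(d,uv):
    K,R,t=cam(d); p=cv2.undistortPoints(np.array([[uv]],float),K,d['dist'])[0,0]
    return -R.T@t, R.T@np.array([p[0],p[1],1.])
def onplane(d,uv,z):
    o,v=ray(d,uv); return o+v*(z-o[2])/v[2]
def depthpt(d,uv,z):
    o,v=ray(d,uv); return o+v*z
def tri(a,ua,b,ub):
    o1,v1=ray(a,ua);o2,v2=ray(b,ub)
    s=np.linalg.lstsq(np.c_[v1,-v2],o2-o1,rcond=None)[0]
    p,q=o1+s[0]*v1,o2+s[1]*v2; return (p+q)/2,np.linalg.norm(p-q)
def blobs(d,name,lo=12):
    c=cv2.cvtColor(d['color'],cv2.COLOR_RGB2HSV);H,S,V=[c[:,:,i].astype(int) for i in range(3)]
    m={'red':((H<5)|(H>172))&(S>150)&(V>90),'orange':(H>=6)&(H<=15)&(S>190)&(V>120),'blue':(H>105)&(H<125)&(S>150)&(V>50),'green':(H>65)&(H<90)&(S>100)&(V>30)}[name]
    n,l,st,ce=cv2.connectedComponentsWithStats(m.astype(np.uint8))
    return [(ce[i].round(1).tolist(),st[i].tolist(),l==i) for i in range(1,n) if st[i][4]>=lo]
E
python3 - <<'E'
from h import *
for n in ('scene','top'):
    d=load(n)
    for c in ('red','orange','blue','green'):
        for ce,st,m in blobs(d,c):
            z=d['range_z'][m]; z=z[z>0]
            zz=np.median(z) if len(z) else 0
            print(n,c,ce,st,np.round(depthpt(d,ce,zz),3))
E
```

```text
scene red [255.5, 188.2] [249, 184, 14, 9, 98] [ 0.619 -0.167  0.101]
scene red [397.4, 236.0] [390, 231, 16, 11, 145] [0.599 0.193 0.102]
scene orange [267.8, 157.1] [266, 156, 5, 3, 12] [ 0.539 -0.189  0.139]
scene orange [418.0, 201.5] [415, 200, 7, 4, 24] [0.515 0.197 0.14 ]
scene blue [249.1, 212.5] [235, 204, 26, 27, 302] [ 0.674 -0.144  0.074]
scene blue [325.6, 219.8] [316, 212, 20, 17, 269] [0.598 0.015 0.069]
scene green [273.2, 186.5] [241, 157, 54, 70, 1209] [ 0.548 -0.171  0.064]
scene green [414.7, 235.6] [376, 199, 69, 82, 1739] [0.539 0.208 0.067]
scene green [152.8, 246.6] [145, 240, 17, 15, 73] [ 0.881 -0.241  0.076]
scene green [186.0, 263.5] [178, 256, 16, 15, 68] [ 0.881 -0.142  0.077]
scene green [181.3, 274.0] [179, 272, 6, 6, 16] [ 0.898 -0.141  0.061]
top red [395.0, 178.9] [388, 172, 15, 15, 185] [ 0.617 -0.169  0.103]
top red [229.1, 188.8] [222, 182, 15, 15, 179] [0.597 0.192 0.103]
top orange [409.0, 216.7] [406, 214, 7, 7, 26] [ 0.535 -0.192  0.14 ]
top orange [224.0, 228.2] [221, 225, 7, 7, 24] [0.512 0.195 0.141]
top blue [386.7, 154.5] [374, 149, 26, 11, 99] [ 0.672 -0.153  0.089]
top blue [313.2, 193.0] [303, 183, 22, 21, 374] [0.589 0.01  0.071]
top green [403.7, 214.0] [377, 163, 54, 100, 1914] [ 0.541 -0.19   0.084]
top green [229.8, 224.8] [214, 176, 32, 96, 1872] [0.518 0.194 0.084]
top green [379.2, 189.0] [378, 186, 3, 8, 12] [ 0.6   -0.143  0.027]
top green [385.3, 209.4] [383, 201, 5, 17, 22] [ 0.553 -0.156  0.026]
top green [392.1, 232.9] [389, 222, 7, 22, 26] [ 0.498 -0.172  0.026]
```

Heights agree with the given geometry: handle top is at 0.140, so its centre is at 0.114; the pad is at 0.102 and the top face at 0.083. The handle-to-pad distance is 85 mm and the axis yaw about 15.6°. I'm moving above the handle with the jaws along the axis.

Emit:
apply_moves(motion=[[[0.012, 0.014, 0, 0, 0, 3, 0.087], [0.04, 0.046, 0, 0, 0, 9, 0.087], [0.07, 0.08, 0, 0, 0, 16, 0.087], [0.1, 0.115, 0, 0, 0, 23, 0.087], [0.13, 0.15, 0, 0, 0, 30, 0.087], [0.16, 0.185, 0, 0, 0, 37, 0.087], [0.19, 0.22, 0, 0, 0, 44, 0.087], [0.22, 0.255, 0, 0, 0, 51, 0.087], [0.25, 0.29, 0, 0, 0, 58, 0.087], [0.28, 0.32, 0, 0, 0, 65, 0.087], [0.3, 0.345, 0, 0, 0, 71, 0.087], [0.315, 0.363, 0, 0, 0, 76, 0.087]]])

```text
t: 1.3
ee_pos: [0.4991, -0.231, 0.2922]
ee_rot: [-180.0, -0.0, 3.5]
wrist_force: [0.1, -1.1, -0.2]
gripper_width: 0.0873
```

```bash
python3 -c "
from h import *
s=sense(); print({k:np.round(v,3).tolist() for k,v in s.items()})"
```

```text
{'t': 1.3, 'joint_positions': [46.178, 11.882, -29.741, 93.943, 6.016, 75.78, 19.036], 'qd': [-13.525, 8.812, -11.788, -8.229, 6.899, 2.118, 21.75], 'effort': [1.135, -50.698, -3.421, -37.822, -0.369, -0.001, -0.805], 'ee_pos': [0.499, -0.231, 0.292], 'ee_rot': [-179.97, -0.01, 3.55], 'wrist_force': [0.077, -1.056, -0.215], 'ft_torque': [-0.086, -0.062, -0.024], 'gripper_width': 0.087}
```

Emit:
apply_moves(motion=[[[0.012, 0.014, 0, 0, 0, 4, 0.087], [0.024, 0.028, 0, 0, 0, 8, 0.087], [0.034, 0.038, 0, 0, 0, 11, 0.087], [0.038, 0.043, 0, 0, 0, 12.6, 0.087], [0.038, 0.043, 0, 0, 0, 12.6, 0.087], [0.038, 0.043, 0, 0, 0, 12.6, 0.087]]])

```text
t: 1.9
ee_pos: [0.5354, -0.1923, 0.2922]
ee_rot: [180.0, 0.0, 15.5]
wrist_force: [-0.7, -0.3, -0.0]
gripper_width: 0.0869
```

```bash
python3 - <<'E'
from h import *
s=sense(); print({k:np.round(s[k],4).tolist() for k in('ee_pos','ee_rot','joint_positions','wrist_force')})
d=snapshot('wrist'); save(d,'w1.png')
from scipy.spatial.transform import Rotation as Ro
np.savez('/tmp/w.npz',ee=s['ee_pos'],er=s['ee_rot'],**d)
R=Ro.from_euler('xyz',s['ee_rot'],degrees=True).as_matrix(); T=np.array(d['T_tool_cam'])
Rc=R@T[:3,:3]; o=np.array(s['ee_pos'])+R@T[:3,3]
d['rvec']=cv2.Rodrigues(Rc.T)[0]; d['tvec']=-Rc.T@o
for c in('red','orange','blue','green'):
  for ce,st,m in blobs(d,c,40):
    z=d['range_z'][m]; z=z[z>0]; zz=np.median(z) if len(z) else 0
    print(c,ce,st,np.round(depthpt(d,ce,zz),4))
E
```

```text
{'ee_pos': [0.5354, -0.1923, 0.2922], 'ee_rot': [179.9906, 0.0264, 15.5195], 'joint_positions': [42.6891, 14.8065, -32.5612, 91.0655, 8.1515, 76.5271, 24.6047], 'wrist_force': [-0.7099, -0.25, -0.0023]}
red [408.6, 195.1] [390, 177, 38, 37, 1099] [ 0.6184 -0.1692  0.1022]
red [440.5, 213.5] [436, 209, 9, 9, 55] [ 0.6884 -0.1924  0.0274]
blue [432.6, 7.3] [408, 0, 53, 19, 708] [ 0.5928 -0.0095  0.0702]
blue [455.8, 185.8] [437, 153, 37, 69, 1712] [ 0.6698 -0.1524  0.0747]
```

View pics/w1.png

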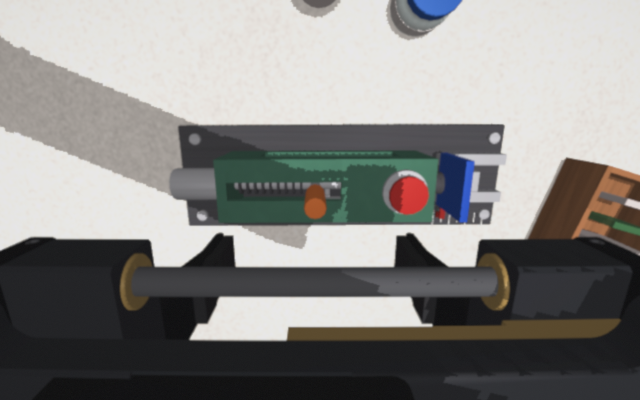

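The wrist view shows the tester level in the image, with the handle at (315,205), the pad at (408,195) and the tile at (456,186). So the yaw is right. Next I refine the handle and slot.

```bash
python3 - <<'E'
from h import *
from scipy.spatial.transform import Rotation as Ro
d=dict(np.load('/tmp/w.npz'))
R=Ro.from_euler('xyz',d['er'],degrees=True).as_matrix(); T=d['T_tool_cam']
Rc=R@T[:3,:3]; o=d['ee']+R@T[:3,3]; d['rvec']=cv2.Rodrigues(Rc.T)[0]; d['tvec']=-Rc.T@o
c=cv2.cvtColor(d['color'],cv2.COLOR_RGB2HSV); H,S,V=[c[:,:,i].astype(int) for i in range(3)]
m=(H>=5)&(H<=16)&(S>120); m[:, :295]=0; m[:,340:]=0; m[:175]=0;m[225:]=0
vv,uu=np.nonzero(m); zz=d['range_z'][m]
P=np.array([depthpt(d,(u,v),z) for u,v,z in zip(uu,vv,zz) if z>0])
print(len(P),P.min(0).round(3),P.max(0).round(3))
t=P[P[:,2]>.137]; print(len(t),'top centre',((t.min(0)+t.max(0))/2).round(4),t.mean(0).round(4))
g=(H>65)&(H<90)&(S>80)&(V>25)
vv,uu=np.nonzero(g); zz=d['range_z'][g]
P=np.array([depthpt(d,(u,v),z) for u,v,z in zip(uu,vv,zz) if z>0]); P=P[(abs(P[:,2]-.083)<.006)]
print('top z',np.median(P[:,2])); r=cv2.minAreaRect((P[:,:2]*1000).astype(np.float32)); print(r)
for y in (15,15.5,16):
  a=np.radians(y); n=np.array([-np.sin(a),np.cos(a)])
  print(y,'lateral handle/pad/green',*( (np.array(q)@n).round(4) for q in (t[:,:2].mean(0),[.6184,-.1692],np.array(r[0])/1000)))
E
```

```text
612 [ 0.529 -0.22   0.012] [ 0.552 -0.184  0.142]
378 top centre [ 0.5374 -0.1922  0.1396] [ 0.5371 -0.1921  0.14  ]
top z 0.0831798977195117
((546.8848266601562, -189.59896850585938), (209.08511352539062, 62.37790298461914), 15.63522720336914)
15 lateral handle/pad/green -0.3245 -0.3235 -0.3247
15.5 lateral handle/pad/green -0.3286 -0.3283 -0.3289
16 lateral handle/pad/green -0.3327 -0.3331 -0.333
```

Green top is 62 mm wide at yaw 15.6° and z = 0.083. The handle is at (0.537, -0.192). Descending with fingertips 20 mm below the handle's centre, then closing.

Emit:
apply_moves(motion=[[[0.0015, 0, -0.01, 0, 0, 0, 0.06], [0.0015, 0, -0.03, 0, 0, 0, 0.06], [0.0015, 0, -0.05, 0, 0, 0, 0.06], [0.0015, 0, -0.07, 0, 0, 0, 0.06], [0.0015, 0, -0.09, 0, 0, 0, 0.06], [0.0015, 0, -0.105, 0, 0, 0, 0.06], [0.0015, 0, -0.118, 0, 0, 0, 0.06], [0.0015, 0, -0.126, 0, 0, 0, 0.06], [0.0015, 0, -0.128, 0, 0, 0, 0.06], [0.0015, 0, -0.128, 0, 0, 0, 0.06]]])

```text
t: 2.95
ee_pos: [0.5375, -0.1917, 0.1645]
ee_rot: [180.0, -0.0, 15.6]
wrist_force: [0.3, 0.4, 1.0]
gripper_width: 0.0601
```

Emit:
apply_moves(motion=[[[0, 0, 0, 0, 0, 0, 0.03], [0, 0, 0, 0, 0, 0, 0.02], [0, 0, 0, 0, 0, 0, 0.012], [0, 0, 0, 0, 0, 0, 0.01], [0, 0, 0, 0, 0, 0, 0.01], [0, 0, 0, 0, 0, 0, 0.01]]])

```text
t: 3.55
ee_pos: [0.5373, -0.1917, 0.1643]
ee_rot: [-180.0, -0.0, 15.6]
wrist_force: [-0.5, 0.4, 0.3]
gripper_width: 0.02
```

```bash
python3 - <<'E'
from h import *
s=sense(); print({k:np.round(s[k],4).tolist() for k in('t','ee_pos','ee_rot','gripper_width','wrist_force')})
d=snapshot('wrist'); save(d,'w2.png')
E
```

```text
{'t': 3.55, 'ee_pos': [0.5373, -0.1917, 0.1643], 'ee_rot': [-179.9998, -0.001, 15.605], 'gripper_width': 0.02, 'wrist_force': [-0.4508, 0.4318, 0.3374]}
```

View pics/w2.png

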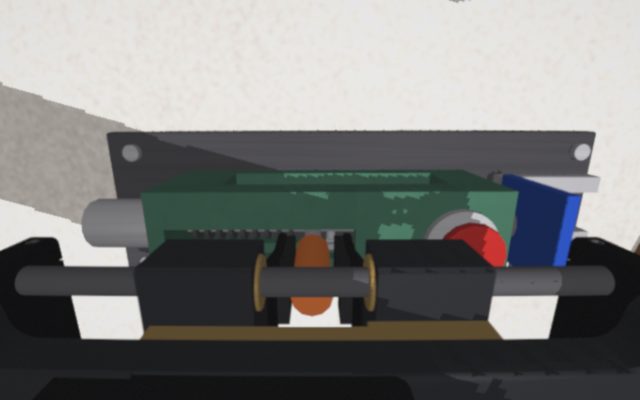

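The fingers straddle the handle at (313,275). Closing fully, then drawing back.

Emit:
apply_moves(motion=[[[0, 0, 0, 0, 0, 0, 0.01], [0, 0, 0, 0, 0, 0, 0.01], [0, 0, 0, 0, 0, 0, 0.01], [0, 0, 0, 0, 0, 0, 0.01]]])

```text
t: 4.0
ee_pos: [0.5373, -0.1917, 0.1643]
ee_rot: [-180.0, -0.0, 15.6]
wrist_force: [-1.5, 0.6, 1.3]
gripper_width: 0.0171
```

Emit:
apply_moves(motion=[[[-0.002, -0.0006, 0, 0, 0, 0, 0.01], [-0.0067, -0.0019, 0, 0, 0, 0, 0.01], [-0.0116, -0.0032, 0, 0, 0, 0, 0.01], [-0.0173, -0.0048, 0, 0, 0, 0, 0.01], [-0.0231, -0.0065, 0, 0, 0, 0, 0.01], [-0.0289, -0.0081, 0, 0, 0, 0, 0.01], [-0.0337, -0.0094, 0, 0, 0, 0, 0.01], [-0.0385, -0.0108, 0, 0, 0, 0, 0.01], [-0.0424, -0.0118, 0, 0, 0, 0, 0.01], [-0.0443, -0.0124, 0, 0, 0, 0, 0.01], [-0.0443, -0.0124, 0, 0, 0, 0, 0.01]]])

```text
t: 5.1
ee_pos: [0.4936, -0.204, 0.1644]
ee_rot: [180.0, -0.2, 15.6]
wrist_force: [8.9, -0.4, -8.4]
gripper_width: 0.0173
```

Emit:
apply_moves(motion=[[[-0.0019, -0.0005, 0, 0, 0, 0, 0.01], [-0.0039, -0.0011, 0, 0, 0, 0, 0.01], [-0.0058, -0.0016, 0, 0, 0, 0, 0.01], [-0.0072, -0.002, 0, 0, 0, 0, 0.01], [-0.0072, -0.002, 0, 0, 0, 0, 0.01], [-0.0072, -0.002, 0, 0, 0, 0, 0.01], [-0.0072, -0.002, 0, 0, 0, 0, 0.01]]])

```text
t: 5.8
ee_pos: [0.4871, -0.2058, 0.1643]
ee_rot: [179.9, -0.2, 15.6]
wrist_force: [13.8, -0.5, -10.4]
gripper_width: 0.0174
```

```bash
python3 - <<'E'
from h import *
s=sense(); print({k:np.round(s[k],4).tolist() for k in('t','ee_pos','ee_rot','gripper_width','wrist_force')})
print(np.linalg.norm(np.array(s['ee_pos'])[:2]-[.5373,-.1917]))
d=snapshot('wrist'); save(d,'w3.png')
E
```

```text
{'t': 5.8, 'ee_pos': [0.4871, -0.2058, 0.1643], 'ee_rot': [179.948, -0.2276, 15.6409], 'gripper_width': 0.0174, 'wrist_force': [13.8, -0.4525, -10.432]}
0.05217103014264687
```

View pics/w3.png

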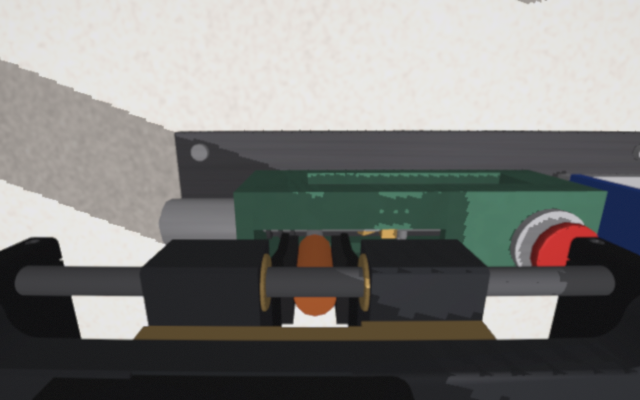

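TCP has drawn 52.2 mm; the handle looks about 1 mm behind that due to finger flex. I'll add 1.5 mm, then ease forward still gripped. If the sear has caught, the force should vanish near 45 mm.

Emit:
apply_moves(motion=[[[-0.0008, -0.0002, 0, 0, 0, 0, 0.01], [-0.0014, -0.0004, 0, 0, 0, 0, 0.01], [-0.0014, -0.0004, 0, 0, 0, 0, 0.01], [-0.0014, -0.0004, 0, 0, 0, 0, 0.01]]])

```text
t: 6.25
ee_pos: [0.4858, -0.2062, 0.1644]
ee_rot: [179.9, -0.2, 15.6]
wrist_force: [13.1, 0.5, -10.7]
gripper_width: 0.0174
```

Emit:
apply_moves(motion=[[[0.0015, 0.0004, 0, 0, 0, 0, 0.01], [0.003, 0.0008, 0, 0, 0, 0, 0.01], [0.0045, 0.0013, 0, 0, 0, 0, 0.01], [0.006, 0.0017, 0, 0, 0, 0, 0.01], [0.007, 0.002, 0, 0, 0, 0, 0.01], [0.007, 0.002, 0, 0, 0, 0, 0.01], [0.007, 0.002, 0, 0, 0, 0, 0.01]]])

```text
t: 6.95
ee_pos: [0.4923, -0.2043, 0.1644]
ee_rot: [180.0, -0.2, 15.6]
wrist_force: [10.9, -1.2, -8.5]
gripper_width: 0.0175
```

Emit:
apply_moves(motion=[[[0.001, 0.0003, 0, 0, 0, 0, 0.01], [0.0019, 0.0005, 0, 0, 0, 0, 0.01], [0.0019, 0.0005, 0, 0, 0, 0, 0.01], [0.0019, 0.0005, 0, 0, 0, 0, 0.01]]])

```text
t: 7.35
ee_pos: [0.4928, -0.2043, 0.1643]
ee_rot: [180.0, 0.0, 15.6]
wrist_force: [-1.0, -1.4, -0.2]
gripper_width: 0.0175
```

Emit:
apply_moves(motion=[[[0.001, 0.0003, 0, 0, 0, 0, 0.01], [0.0019, 0.0005, 0, 0, 0, 0, 0.01], [0.0019, 0.0005, 0, 0, 0, 0, 0.01], [0.0019, 0.0005, 0, 0, 0, 0, 0.01]]])

```text
t: 7.75
ee_pos: [0.4933, -0.2042, 0.1642]
ee_rot: [-180.0, 0.2, 15.5]
wrist_force: [-11.3, -0.9, 8.5]
gripper_width: 0.0169
```

The force dropped to zero and then reversed at about 45 mm, so the sear is holding. Backing off the 2 mm, then opening and lifting.

Emit:
apply_moves(motion=[[[-0.0019, -0.0005, 0, 0, 0, 0, 0.01], [-0.0019, -0.0005, 0, 0, 0, 0, 0.01], [-0.0019, -0.0005, 0, 0, 0, 0, 0.03], [-0.0019, -0.0005, 0, 0, 0, 0, 0.05], [-0.0019, -0.0005, 0, 0, 0, 0, 0.05], [-0.0019, -0.0005, 0, 0, 0, 0, 0.05], [-0.0019, -0.0005, 0, 0, 0, 0, 0.05], [-0.0019, -0.0005, 0, 0, 0, 0, 0.05], [-0.0019, -0.0005, 0, 0, 0, 0, 0.05]]])

```text
t: 8.65
ee_pos: [0.4933, -0.2039, 0.1643]
ee_rot: [-180.0, -0.0, 15.6]
wrist_force: [0.1, 0.0, -0.7]
gripper_width: 0.0492
```

Emit:
apply_moves(motion=[[[0, 0, 0.01, 0, 0, 0, 0.05], [0, 0, 0.03, 0, 0, 0, 0.05], [0, 0, 0.05, 0, 0, 0, 0.05], [0, 0, 0.065, 0, 0, 0, 0.05], [0, 0, 0.075, 0, 0, 0, 0.05], [0, 0, 0.08, 0, 0, 0, 0.05], [0, 0, 0.08, 0, 0, 0, 0.05], [0, 0, 0.08, 0, 0, 0, 0.05]]])

```text
t: 9.45
ee_pos: [0.493, -0.204, 0.2436]
ee_rot: [-180.0, 0.0, 15.6]
wrist_force: [-0.3, 0.3, 0.8]
gripper_width: 0.0499
```

```bash
python3 - <<'E'
from h import *
s=sense(); print({k:np.round(s[k],4).tolist() for k in('t','ee_pos','ee_rot','gripper_width','wrist_force')})
d=snapshot('wrist'); save(d,'w4.png')
E
```

```text
{'t': 9.45, 'ee_pos': [0.493, -0.204, 0.2436], 'ee_rot': [-179.961, 0.0382, 15.5964], 'gripper_width': 0.0499, 'wrist_force': [-0.3045, 0.3202, 0.8145]}
```

View pics/w4.png

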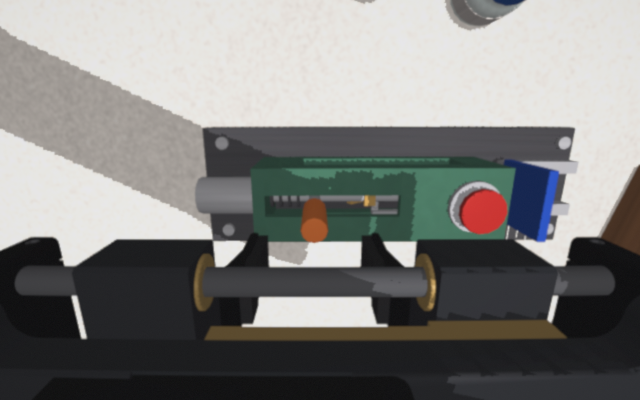

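The handle at (315,225) stays at the rear of the slot, cocked. Closing the fingers and going over the pad.

Emit:
apply_moves(motion=[[[0.008, 0.002, 0, 0, 0, 0, 0], [0.03, 0.008, 0, 0, 0, 0, 0], [0.055, 0.015, 0, 0, 0, 0, 0], [0.08, 0.022, 0, 0, 0, 0, 0], [0.105, 0.029, 0, 0, 0, 0, 0], [0.12, 0.0335, 0, 0, 0, 0, 0], [0.1255, 0.035, -0.005, 0, 0, 0, 0], [0.1255, 0.035, -0.02, 0, 0, 0, 0], [0.1255, 0.035, -0.038, 0, 0, 0, 0], [0.1255, 0.035, -0.052, 0, 0, 0, 0], [0.1255, 0.035, -0.06, 0, 0, 0, 0], [0.1255, 0.035, -0.06, 0, 0, 0, 0]]])

```text
t: 10.7
ee_pos: [0.6178, -0.1692, 0.1827]
ee_rot: [-179.9, 0.1, 15.6]
wrist_force: [-0.3, 0.5, -0.2]
gripper_width: 0.0005
```

```bash
python3 - <<'E'
from h import *
s=sense(); print({k:np.round(s[k],4).tolist() for k in('t','ee_pos','ee_rot','gripper_width','wrist_force')})
d=snapshot('wrist'); save(d,'w5.png')
d=snapshot('top'); save(d,'top5.png')
for c in ('orange','blue'):
    for ce,st,m in blobs(d,c):
        z=d['range_z'][m]; z=z[z>0]; print(c,ce,np.round(depthpt(d,ce,np.median(z)),3))
E
```

```text
{'t': 10.7, 'ee_pos': [0.6178, -0.1692, 0.1827], 'ee_rot': [-179.9379, 0.1145, 15.5815], 'gripper_width': 0.0005, 'wrist_force': [-0.3156, 0.5048, -0.2173]}
orange [223.9, 228.2] [0.512 0.195 0.141]
blue [375.9, 157.3] [ 0.666 -0.129  0.09 ]
blue [313.2, 193.0] [0.589 0.01  0.071]
```

View pics/w5.png

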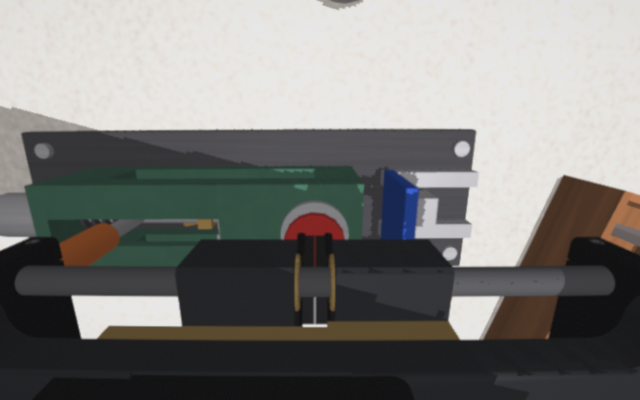

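The fingers are centred over the pad at (315,225), and the handle is still drawn back. Pressing.

Emit:
apply_moves(motion=[[[0, 0, -0.003, 0, 0, 0, 0], [0, 0, -0.007, 0, 0, 0, 0], [0, 0, -0.01, 0, 0, 0, 0], [0, 0, -0.013, 0, 0, 0, 0], [0, 0, -0.016, 0, 0, 0, 0], [0, 0, -0.019, 0, 0, 0, 0], [0, 0, -0.021, 0, 0, 0, 0], [0, 0, -0.021, 0, 0, 0, 0], [0, 0, -0.021, 0, 0, 0, 0]]])

```text
t: 11.7
ee_pos: [0.619, -0.169, 0.1636]
ee_rot: [180.0, -0.0, 15.6]
wrist_force: [-0.8, 0.2, 4.1]
gripper_width: 0.0005
```

```bash
python3 - <<'E'
from h import *
s=sense(); print({k:np.round(s[k],4).tolist() for k in('t','ee_pos','ee_rot','gripper_width','wrist_force')})
d=snapshot('wrist'); save(d,'w6.png')
E
```

```text
{'t': 11.7, 'ee_pos': [0.619, -0.169, 0.1636], 'ee_rot': [179.9874, -0.0344, 15.6045], 'gripper_width': 0.0005, 'wrist_force': [-0.8148, 0.2037, 4.0975]}
```

View pics/w6.png

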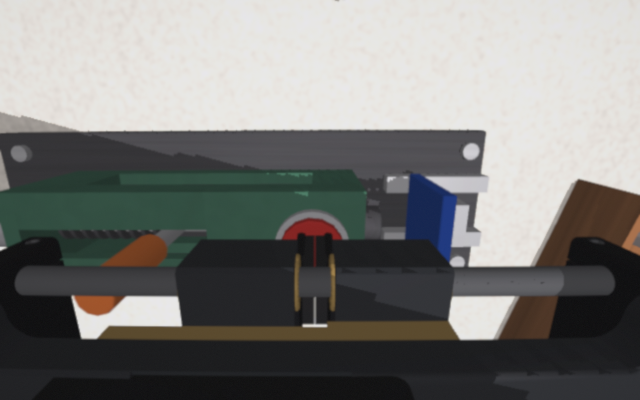

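It fired: the handle is forward at (150,255) and the tile has shifted. Lifting clear to verify.

Emit:
apply_moves(motion=[[[0, 0, 0.008, 0, 0, 0, 0], [0, 0, 0.03, 0, 0, 0, 0], [0, 0, 0.06, 0, 0, 0, 0], [0, 0, 0.09, 0, 0, 0, 0], [0, 0, 0.11, 0, 0, 0, 0], [-0.01, -0.02, 0.125, 0, 0, 0, 0], [-0.03, -0.05, 0.13, 0, 0, 0, 0], [-0.06, -0.085, 0.13, 0, 0, 0, 0], [-0.09, -0.12, 0.13, 0, 0, 0, 0], [-0.12, -0.155, 0.13, 0, 0, 0, 0], [-0.14, -0.18, 0.13, 0, 0, 0, 0], [-0.15, -0.19, 0.13, 0, 0, 0, 0]]])

```text
t: 12.95
ee_pos: [0.466, -0.3622, 0.2933]
ee_rot: [180.0, 0.1, 15.3]
wrist_force: [0.9, 0.0, -0.3]
gripper_width: 0.0003
```

Emit:
apply_moves(motion=[[[-0.02, -0.03, 0, 0, 0, 0, 0], [-0.04, -0.06, 0, 0, 0, 0, 0], [-0.06, -0.09, 0, 0, 0, 0, 0], [-0.07, -0.1, 0, 0, 0, 0, 0], [-0.07, -0.1, 0, 0, 0, 0, 0], [-0.07, -0.1, 0, 0, 0, 0, 0]]])

```text
t: 13.55
ee_pos: [0.4001, -0.4574, 0.2933]
ee_rot: [-179.9, -0.1, 15.7]
wrist_force: [-0.1, 0.6, 1.0]
gripper_width: 0.0002
```

```bash
python3 - <<'E'
from h import *
s=sense(); print({k:np.round(s[k],4).tolist() for k in('t','ee_pos','wrist_force','qd')})
d=snapshot('top'); save(d,'top7.png')
for c in ('red','orange','blue'):
    for ce,st,m in blobs(d,c):
        z=d['range_z'][m]; z=z[z>0]; print(c,ce,np.round(depthpt(d,ce,np.median(z)),4))
E
```

```text
{'t': 13.55, 'ee_pos': [0.4001, -0.4574, 0.2933], 'wrist_force': [-0.1102, 0.5808, 1.0406], 'qd': [-0.7574, -0.3296, -0.7851, 0.1242, 0.0016, -0.1137, 0.0934]}
red [395.0, 178.9] [ 0.6172 -0.1688  0.1033]
red [229.1, 188.8] [0.5969 0.1924 0.1027]
orange [409.1, 216.6] [ 0.5352 -0.1921  0.1408]
orange [223.9, 228.2] [0.5118 0.1951 0.1405]
blue [384.8, 147.4] [ 0.688  -0.149   0.0898]
blue [313.2, 193.0] [0.5889 0.0097 0.0706]
```

View pics/top7.png

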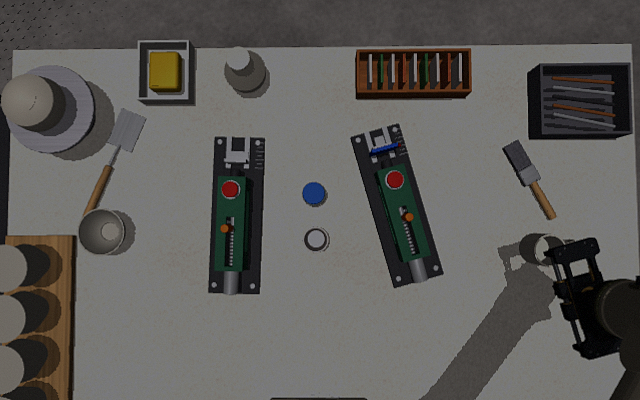

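The tile moved from (386,154) to (385,147), about 16 mm along the axis. The handle is home at (409,217), the pad is up, and the empty tester is unchanged. The arm is clear.

```bash
python3 -c "
from h import *
print(sign_off())"
```

```text
the job is handed in; nothing more can be done
None
```

The loaded tester was cocked and fired in that order, and the job was handed in at about 13.6 s of the 43 s allowed.

- **Cocking:** I gripped the orange handle and drew it back about 53.5 mm. I then eased it forward while still gripped. The pull fell from about 11 N to zero and then reversed near 45 mm, so the sear was holding. After I let go, the wrist camera showed the handle still drawn back, and again just before firing.
- **Firing:** I pressed the red pad down about 8 mm with closed fingers, at about 4 N.
- **Last checks:** In the top view the tile moved about 16 mm along its scale (x from 0.672 to 0.688 m). The handle is back home and the pad is up. The empty tester's handle and pad have not moved. The arm was parked clear and touching nothing.
- **Disagreement:** While drawing back, the wrist also read about 10 N downward, which I did not expect. It went away when the handle was released and stayed well under the limits.

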